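# Dock the parts tray behind its sprung gate and torque the lock

## Task

Slide the parts tray along the worktop into the dock until it is fully home against the back stop, its board still in it. Then swing the sprung gate shut across the dock's mouth and, while holding it shut against its spring, push its bolt fully into the keeper so that the gate stays shut by itself. Last, push the torque handle on the keeper clockwise (seen from above) until its screw is at its end and the handle breaks over, then let it spring straight again; leave the film reel, the tape roll and the loupe where they are.

Things in the scene. Friction and masses are not known exactly. Their poses are not given: they have to be found in the camera images.
- tray_dock: Fixed aluminium dock, open to its own -x (mouth). Origin: on the worktop at the middle of the docked tray's place; x into the dock, y left, z up. Back stop face at x +40 mm, 14 high; slippery white side guides, inner faces at y +-64.5, x -15 to 37, 13 high, flaring to y +-78 at x -46. No floor: the tray slides on the worktop. Shut, the gate crosses the mouth at x -52.
- parts_tray: Black open tray, 80 (own x) x 125 (own y) x 16 mm, walls 2 mm, 0.12 kg, a board lying in it; origin under its centre. It starts in front of the mouth, long side across it, turned nearly as the dock. Docked, its origin is at the dock's origin.
- small_board: Green circuit board 22 x 71 x 4 mm lying flat in the tray; origin under its centre.
- hinge_pin (a point): Top of the gate's upright hinge pin at the right of the mouth: (-52, -90) mm in the dock's frame, 65 mm above the worktop.
- gate (a joint): Gate angle, rad: 0 = sprung open (rests there), 2.5 = shut at its stop, growing clockwise from above. Steel bar 12 mm thick, ends 157 mm from the pin's axis, 8 to 38 mm above the worktop. Shut it points to the dock's +y, outer face to -x; at a it is turned 2.5 - a counter-clockwise from that. The spring opens it with 0.2 N m at 0, 0.7 N m at 2.5, plus damping 0.12 N m s. Bolted and let go: about 2.48.
- bolt (a joint): Travel of the bolt on the gate, away from the hinge, m: 0 = withdrawn (start), 0.024 = fully out. A 10 mm rod along the bar's top, axis 47 mm above the worktop, tip 159 mm from the pin's axis when withdrawn. It enters the keeper only with the gate within about 0.02 rad of shut. Stays where left (friction 1.2 N).
- bolt_lug (a point): Centre of the lug that moves the bolt, an upright dark steel block 12 mm along the bar, 22 across, 15 to 67 mm above the worktop. It stands 1 to 23 mm out from the bar's outer face. This point is 41 mm high, 18 mm outside the bar's middle line and, withdrawn, 100 mm from the pin along the bar (124 out). Push it away from the hinge.
- keeper_slot (a point): Mouth of the bolt's slot (height 38 to 56, 17 mm wide) in the keeper, the aluminium block left of the dock's mouth: dock frame x -75 to -30, y 78 to 124 mm, 63 mm high. This point: (-51.5, 78, 47) mm.
- screw_axis (a point): Top centre of the upright lock screw on the keeper, (-52, 110) mm in the dock's frame, 81 mm above the worktop.
- lock_screw (a joint): Angle of the lock screw, rad, growing clockwise from above; 0.8 = its end (tight). Starts between 0 and 0.2, needs 0.2 N m, stays where it is left. At 0 its handle points 0.15 rad counter-clockwise of the dock's +y.
- click (a joint): Break-over hinge of the torque handle, rad: 0 = straight, 0.26 = fully broken over, same sense as lock_screw. Upright pivot 30 mm from the screw's axis. It stays straight until the screw is at its end and 0.55 N m acts about the pivot, then gives way at nearly the same moment; let go, it springs back straight.
- handle_grip (a point): Point on the torque handle's middle line, 115 mm from the screw's axis, 72 mm above the worktop, in its black round grip 18 mm thick that runs from 70 to 150 mm from the screw's axis. The handle is level, with free space under it beyond the keeper.
- film_reel: White reel 68 mm across, 12 mm high, lying right of the dock; bystander. Origin under its centre.
- loupe: Black loupe 37 mm across, 40 mm high, standing right of the dock; bystander. Origin under its centre.
- kapton_tape: Amber tape roll 72 mm across, 12 mm high, lying at the front left of the dock; bystander. Origin under its centre.
Mind the look-alikes: they are no part of the job. What is shaped like the parts_tray but orange is not meant.

How it is judged:
By the outcome, as a careful person would: the job done as asked, in the order asked, and still so for the second after the job is handed in, with the robot touching nothing.
It also fails if it takes over 72 s, if anything falls off the work surface, if the arm or the gripper's body presses on something with over 40 N, if the wrist force passes 120 N, or if a joint passes its speed limit or range.

## Robot

A 6-joint arm with a two-finger parallel gripper is mounted at the origin on a cart in front of the work surface, level with it; the furniture and walls round the work are solid. World frame = base frame: x ahead of the robot, y to its left, z up, the work surface at z = 0. Lengths are in mm, angles in rad, forces in N, time in s.
With the tool pointing down it reaches from about 325 to 850 mm from the base axis. Payload 15.5 kg.
Tool frame: the origin (TCP) lies at the very end of the fingers, on their centre line; the grasp point (between the pads) lies 19 mm behind it (robot.grip_depth is the z of the grasp point in the tool frame, in mm); z points along the fingers, y is the line along which they close (so a half turn about z gives the same grasp; the last joint's range is limited). The gripper opens to 91 mm and grips with 3 to 60 N. Pads are 32 mm wide; open, the fingers measure 118 mm over their backs; the gripper's body (76 mm by 178 mm) begins 60 mm behind the grasp point.
Start: joints at [1.216, 0.494, 1.345, -0, 1.302, -0.096], TCP at [160.55, 604.028, 213.915] pointing down, gripper open.
Joint ranges: [-2.91, 2.91], [-0.82, 2.16], [0.22, 2.67], [-1.22, 4.37], [0.12, 2.79], [-3.08, 3.08]. Speed limits (rad/s): [1.89, 1.89, 2.57, 3.01, 3.01, 3.01].

## Interface

Orientations are given as a rotation vector (axis times angle).
In Python, from plant import robot, command_gripper, kinematics, cams gives the robot as it stands. Calls block until the motion is done:
- robot.reach(position, orientation): joint-space move of the TCP to a pose.
- robot.movel(position, velocity=150, attitude=None): straight line of the TCP; attitude=None keeps the orientation; velocity is the mean speed in mm/s.
- robot.set_joints(angles): joint-space move.
- command_gripper(opening): finger opening in mm; the grip force is fixed at half the most; returns when the fingers have stopped.
- robot.sleep(seconds).
- kinematics.ik(position, orientation): joint angles nearest the present ones, or None.
- cams.snapshot(name): name is "scene" or "top"; returns a dict with "pixels" (400x640x3 uint8, red, green, blue), "fx", "fy", "cx", "cy" (pixels), "extrinsics" (4x4, takes a point from camera to world coordinates). Camera axes: x right, y down, z forward; pixel columns grow to the right and rows downward; lengths in mm; the calibration is good to about 2 mm. A picture is of the moment at which its call begins. There is no depth.
A pose or a line that the arm cannot do raises robot.Unreachable and nothing moves.
- robot.job_done(): hands the job in; it is judged then, once.
Readings, each from a call of its own:
- robot.get_time(): time.
- robot.get_qpos(): joint angles.
- robot.get_qvel(): joint speeds.
- robot.get_joint_torque(): joint torques, N m.
- robot.get_tool_pos(): TCP position.
- robot.get_ee_rot(): TCP orientation.
- robot.get_wrist_force(): force on the tool from outside, world axes, zero at the start.
- robot.get_moment(): the same for the moment, N m.
- robot.get_gripper_width(): finger opening in mm.
- robot.get_finger_force(): force on a finger pad.
Only numpy, scipy, OpenCV 4.12 (cv2) and the standard library are available. Lean on these libraries where they do the work, as an engineer would, in place of code of your own. Each camera call takes 0.05 s, during which the arm holds its last target. There are 200 camera calls.

## Working session

There is one attempt and no reset: what is moved stays moved. The work goes in short steps, each a Python script; the robot and the scene stay as the last script left them, time stands still between calls to the robot, and variables do not carry over. Pictures are saved under pics/ and viewed, at most 10 in all, crops included, and the job is handed in when it is done.

```bash
ls; mkdir -p pics; python3 - <<'E'
from plant import robot,cams
import cv2,numpy as np
for n in("scene","top"):
    s=cams.snapshot(n); cv2.imwrite(f"pics/{n}0.png",s["pixels"][:,:,::-1]); print(n,s["fx"],s["fy"],s["cx"],s["cy"],np.round(s["extrinsics"],4).tolist())
print(robot.get_time(),robot.grip_depth,robot.get_ee_rot(),robot.get_gripper_width())
E
```

```text
pics
scene 492.35975989380495 492.35975989380495 321.24364013307 206.85066213122624 [[0.6522, -0.5633, 0.5073, -155.7207], [-0.758, -0.4892, 0.4315, -567.8076], [0.0051, -0.6659, -0.746, 1102.5277], [0.0, 0.0, 0.0, 1.0]]
top 427.6987234962124 427.6987234962124 327.96665767947155 205.01443397881553 [[-0.0203, -0.9803, 0.1967, 324.8298], [-0.9995, 0.0247, 0.0197, 14.4381], [-0.0242, -0.1962, -0.9803, 1039.3219], [0.0, 0.0, 0.0, 1.0]]
0.1 -18.8 [-4.06946572e-01 -3.11488014e+00  1.63790186e-03] 91.13763496665884
```

View pics/top0.png

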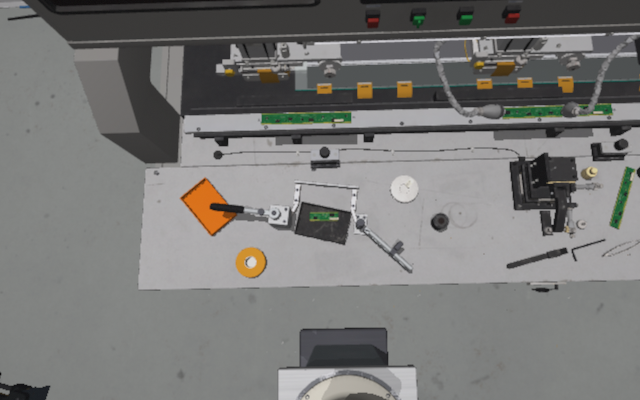

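View pics/scene0.png

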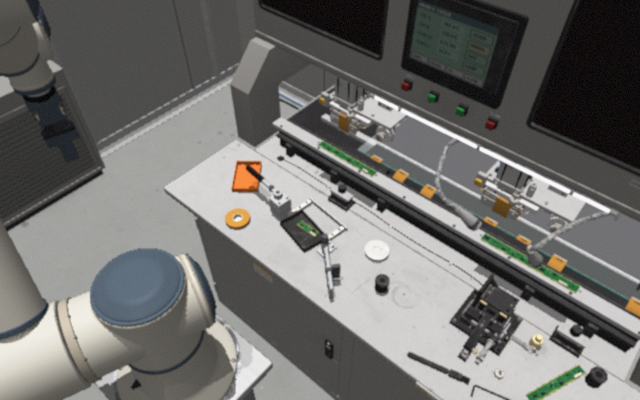

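Top view: the black tray with the board is at about (323,223), partly in the dock mouth. Its look-alike is the orange tray at (209,205), which is not wanted. The black fixture at (548,195) is not it either. Keeper at (280,215), handle grip at about (228,208), hinge pin at (360,223), gate running to (410,270), bolt lug near (398,247). Bystanders: tape (251,262), reel (404,188), loupe (440,222). I'll check with one close crop.

```bash
python3 - <<'E'
import cv2
a=cv2.imread("pics/top0.png")[165:285,190:350+80]
a=cv2.resize(a[:, 10:210],None,fx=4,fy=4,interpolation=cv2.INTER_CUBIC)
cv2.imwrite("pics/crop0.png",a);print(a.shape)  # origin (200,165), x4
E
```

```text
(480, 800, 3)
```

View pics/crop0.png

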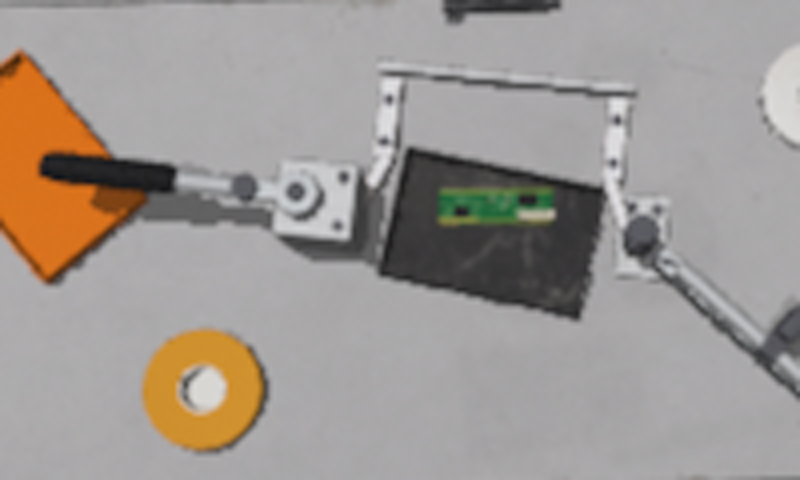

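The crop confirms the black tray with the green board, with corners at crop (410,148), (607,188), (580,320), (378,272). The dock's back stop runs (380,67) to (635,90). The screw top is at (297,190) and the pin top at (640,231). The orange tray lies under the grip and is left alone.

```bash
cat > h.py <<'E'
import numpy as np
from plant import robot,command_gripper,kinematics,cams
from scipy.spatial.transform import Rotation as R
def px2w(s,uv,z):
    T=s["extrinsics"]; d=T[:3,:3]@[(uv[0]-s["cx"])/s["fx"],(uv[1]-s["cy"])/s["fy"],1]
    return T[:3,3]+d*(z-T[2,3])/d[2]
def w2px(s,p):
    T=s["extrinsics"]; c=T[:3,:3].T@(np.asarray(p)-T[:3,3]); return [c[0]/c[2]*s["fx"]+s["cx"],c[1]/c[2]*s["fy"]+s["cy"]]
E
python3 - <<'E'
from h import *
s=cams.snapshot("top")
f=lambda u,v,z:px2w(s,(200+u/4,165+v/4),z)
pin=f(640,231,65);scr=f(297,190,81)
d=scr-pin; print("pin",pin,"scr",scr,"dist(200)",np.hypot(*d[:2]))
th=np.arctan2(d[1],d[0])-np.pi/2; M=np.array([[np.cos(th),-np.sin(th)],[np.sin(th),np.cos(th)]])
o=(pin+scr)[:2]/2-M@[-52,10]; print("dock",o,th)
D=lambda p:(p[:2]-o)@M
for n,(u,v,z) in dict(bsL=(380,67,14),bsR=(635,90,14),t1=(410,148,16),t2=(607,188,16),t3=(580,320,16),t4=(378,272,16),b=(497,206,6),gr1=(45,165,75),gr2=(175,178,75),piv=(245,187,75)).items(): 
  w=f(u,v,z); print(n,np.round(w[:2]),np.round(D(w),1))
for n,u,v,z in (("reel",404,188,12),("loupe",440,222,40),("tape",251,262,12),("lugtop",398,247,67),("gateend",410,268,38)):
  w=px2w(s,(u,v),z);print(n,np.round(w[:2]),np.round(D(w),1))
E
```

```text
pin [476.89394168 -38.80638264  65.        ] scr [502.78799985 156.80755999  81.        ] dist(200) 197.3203405618524
dock [540.07899694  42.26318369] -0.13160812488848084
bsL [591. 116.] [41.3 79.4]
bsR [573. -42.] [ 43.3 -78.9]
t1 [539.  97.] [-8.  54.4]
t2 [511. -22.] [-19.9 -67.9]
t3 [432.  -4.] [-101.5  -59.9]
t4 [463. 117.] [-85.9  64.2]
b [504.  45.] [-36.4  -2.1]
gr1 [522. 304.] [-52.1 257.1]
gr2 [513. 228.] [-51.6 180.8]
piv [506. 188.] [-52.5 139.8]
reel [ 569. -153.] [  54.2 -189.5]
loupe [ 478. -228.] [ -26.  -275.9]
tape [396. 222.] [-166.1  159.7]
lugtop [ 419. -123.] [ -98.4 -179.4]
gateend [ 373. -152.] [-140.5 -214.4]
```

```bash
cat >> h.py <<'E'
O=np.array([540.1,42.3]); TH=-0.1316
c,s_=np.cos(TH),np.sin(TH); M=np.array([[c,-s_],[s_,c]])
def W(x,y,z): return [*(O+M@[x,y]),z]          # dock -> world
def D(p): return (np.asarray(p)[:2]-O)@M       # world -> dock
def down(psi): return (R.from_euler("z",psi)*R.from_euler("x",np.pi)).as_rotvec()  # tool x at dock-frame angle psi-TH
def F(): f=np.array(robot.get_wrist_force()); return np.r_[M.T@f[:2],f[2]]   # dock axes
E
python3 - <<'E'
from h import *
o=down(np.pi+TH)
robot.reach(W(-140,-1,120),o); print(robot.get_time(),robot.get_qpos(),robot.get_gripper_width())
robot.movel(W(-140,-1,5),200); f0=F(); print(f0)
for x in (-110,-90,-75,-66): robot.movel(W(x,-1,5),60); print(x,np.round(F()-f0,1))
x=-66
while x>-50:
    x-= -1.5; robot.movel(W(x,-1,5),25); f=F()-f0; print(x,np.round(f,1),np.round(D(robot.get_tool_pos()),1))
    if np.hypot(*f[:2])>10: break
print(robot.get_time())
s=cams.snapshot("top");import cv2
cv2.imwrite("pics/top1.png",cv2.resize(s["pixels"][155:275,200:440,::-1],None,fx=3.3,fy=3.3,interpolation=cv2.INTER_CUBIC))
E
```

```text
2.3083 [ 1.26510734e-03  3.38222440e-01  1.97541952e+00  1.01241204e-04
  8.27553155e-01 -1.43852953e+00] 91.0756854036102
[-0.60034046 -0.24390318  0.17002562]
-110 [ 1.   1.1 -1.9]
-90 [1.2 0.3 0.3]
-75 [ 0.1  0.2 -0.1]
-66 [ 1.3 -0.2  0.3]
4.8667
```

```bash
python3 - <<'E'
from h import *
import cv2
f0=np.array([-.6,-.24,.17]); x=-66
while x<-49:
    x+=1.5; robot.movel(W(x,-1,5),25); f=F()-f0; print(x,np.round(f,1),np.round(D(robot.get_tool_pos()),1))
    if abs(f[0])>10: break
print(robot.get_time())
robot.movel(W(x-60,-1,5),100)
robot.movel(W(x-110,-1,130),200)
s=cams.snapshot("top")
cv2.imwrite("pics/top1.png",cv2.resize(s["pixels"][155:275,200:440,::-1],None,fx=3.3,fy=3.3,interpolation=cv2.INTER_CUBIC))
print(robot.get_time())
E
```

```text
-64.5 [ 0.3  0.4 -0. ] [-64.5  -1. ]
-63.0 [ 0.7  0.1 -0.7] [-62.9  -1. ]
-61.5 [0.6 0.8 0.2] [-61.3  -1. ]
-60.0 [ 0.5  0.5 -0.2] [-59.8  -1. ]
-58.5 [ 0.2 -0.7 -1.1] [-58.3  -1. ]
-57.0 [-1.  -1.1  0.9] [-57.2  -1. ]
-55.5 [-6.8 -1.6  6. ] [-57.   -1.1]
-54.0 [-13.7   0.8  10.2] [-56.9  -1.1]
6.9167
8.5417
```

View pics/top1.png

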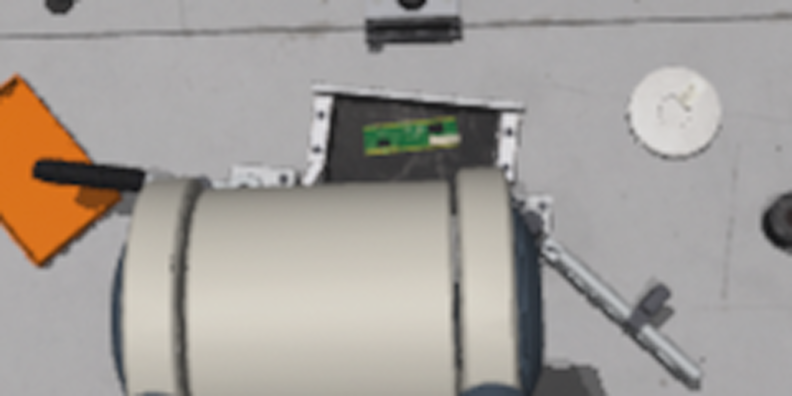

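The tray's far edge now lies along the back stop from (330,95) to (520,107), with the board still inside it. The stop also showed clearly in the force reading. The gate is still open, with its lug at (655,297). Next is the gate.

```bash
cat >> h.py <<'E'
def G(b,r,off,z=20):  # gate-following pose, b = angle left to shut
    u=np.array([-np.sin(b),np.cos(b)]); n=np.array([-np.cos(b),-np.sin(b)])
    return W(*(np.array([-52,-90])+r*u+off*n),z), down(b+TH)
E
python3 - <<'E'
from h import *
command_gripper(50)
p,o=G(2.5,98,34,130); robot.reach(p,o); print(robot.get_time(),np.round(robot.get_qpos(),2))
f0=F()
robot.movel(G(2.5,98,34)[0],150); print("down",np.round(F()-f0,1))
command_gripper(20); print(robot.get_gripper_width(),np.round(F()-f0,1))
robot.movel(G(2.5,98,22)[0],60); print("contact",np.round(F()-f0,1))
for b in np.linspace(2.5,0.1,13)[1:]:
    p,o=G(b,98,21); robot.movel(p,55,o)
    f=F()-f0; print(round(b,2),"n",round(f[:2]@[-np.cos(b),-np.sin(b)],1),"u",round(f[:2]@[-np.sin(b),np.cos(b)],1),"z",round(f[2],1))
print(robot.get_time(),np.round(robot.get_qpos(),2))
E
```

```text
10.15 [-0.43  0.37  1.86  0.    0.91 -1.23]
down [0.2 0.4 0.5]
19.86347394801592 [-0.3 -0.1  0.9]
contact [ 1.1 -3.1 -1.9]
2.3 n 3.1 u 1.3 z 0.8
2.1 n 3.0 u 1.3 z 2.2
1.9 n 3.8 u 0.9 z 1.6
1.7 n 3.8 u -0.1 z 1.8
1.5 n 4.8 u -1.9 z 2.6
1.3 n 5.3 u -2.9 z 2.9
1.1 n 5.5 u -4.3 z 2.8
0.9 n 6.3 u -4.1 z 4.5
0.7 n 6.8 u -3.2 z 3.3
0.5 n 5.6 u -0.1 z 4.2
0.3 n 5.3 u 1.9 z 2.0
0.1 n 6.1 u 1.9 z -1.3
18.2333 [-0.    0.59  1.93  0.    0.62  1.59]
```

```bash
python3 - <<'E'
from h import *
import cv2
s=cams.snapshot("scene"); print([w2px(s,W(-52,78,47))])
cv2.imwrite("pics/sc2.png",cv2.resize(s["pixels"][160:310,230:410,::-1],None,fx=4,fy=4,interpolation=cv2.INTER_CUBIC))
E
```

```text
[[np.float64(284.90338196306465), np.float64(204.99169115359544)]]
```

View pics/sc2.png

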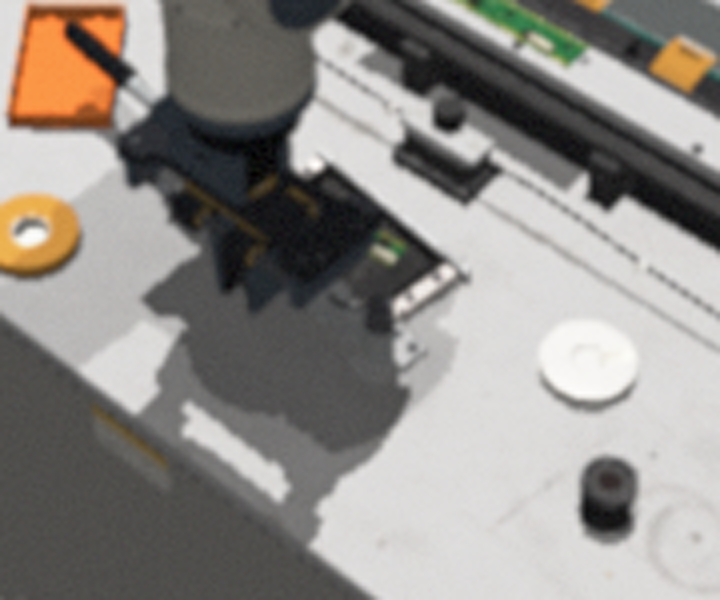

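The gripper hides the bolt here, with the pin at about (380,310) and the tray still home. The cage itself keeps the bolt within a few mm of withdrawn, so I'll carry on and watch the force.

```bash
python3 - <<'E'
from h import *
f0=np.array([0,0,0.]); 
b=0.1
p,o=G(b,97,21); robot.movel(p,40,o)
while b>-0.06:
    b-=0.02; p,o=G(max(b,0),97,21+min(b,0)*100); robot.movel(p,30,o)
    f=F(); t=D(robot.get_tool_pos()); print(round(b,2),np.round(f,1),np.round(t,1))
    if -f[0]>16: break
print(robot.get_time())
E
```

```text
0.08 [-7.7  2.2  0. ] [-82.8   4.7]
0.06 [-7.1  3.3 -0.8] [-80.9   5.2]
0.04 [-7.1  3.2 -0.4] [-78.9   5.8]
0.02 [-5.9  3.7 -0.5] [-77.    6.3]
-0.0 [-6.6  5.  -0.9] [-75.1   6.7]
-0.02 [-13.8   5.6   5.5] [-74.7   6.7]
-0.04 [-21.7   6.7  13. ] [-74.4   6.7]
20.2833
```

```bash
python3 - <<'E'
from h import *
r=97; off=17.5
while r<136:
    r+=3 if r<118 else 1.5
    p,o=G(0,r,off); robot.movel(p,40)
    f=F(); t=D(robot.get_tool_pos()); print(r,off,np.round(f,1),np.round(t,1))
    if -f[0]<11: off-=.7
    if -f[0]>22: off+=.7
    if f[1]<-25: break
print(robot.get_time())
E
```

```text
100 17.5 [-17.2  -1.3   5.8] [-74.5   9.1]
103 17.5 [-16.2  -4.4   3. ] [-74.6  11.9]
106 17.5 [-15.8  -5.6   0.8] [-74.6  14.8]
109 17.5 [-15.1  -6.1   0.8] [-74.6  17.7]
112 17.5 [-15.8  -7.2   0.9] [-74.6  20.6]
115 17.5 [-14.6  -7.7   0.5] [-74.6  23.6]
118 17.5 [-16.5  -6.4   0.1] [-74.6  26.6]
119.5 17.5 [-15.6  -8.3  -0.8] [-74.6  28. ]
121.0 17.5 [-15.5  -9.2  -0.5] [-74.6  29.4]
122.5 17.5 [-15.8  -9.   -0.1] [-74.6  30.9]
124.0 17.5 [-15.7  -9.7  -0. ] [-74.6  32.4]
125.5 17.5 [-14.9  -8.8  -0.6] [-74.6  33.9]
127.0 17.5 [-15.3  -9.8   0.9] [-74.6  35.3]
128.5 17.5 [-15.1  -8.5   0.2] [-74.6  36.8]
130.0 17.5 [-14.9 -12.7  -1.3] [-74.5  38.1]
131.5 17.5 [-12.  -31.5  -1.8] [-74.5  38.4]
24.2833
```

The bolt met a hard stop at the expected travel: the lug's inner face is at 28 mm and should be at 28. I'll back off and look.

```bash
python3 - <<'E'
from h import *
import cv2
robot.movel(G(0,127,17.5)[0],40); print(np.round(F(),1))
robot.movel(G(0,127,24)[0],40); print(np.round(F(),1))
robot.movel(G(0,127,70)[0],120)
robot.movel(G(0,127,100,140)[0],200)
command_gripper(0)
robot.reach(W(-105,225,150),down(np.pi+TH))
s=cams.snapshot("scene");s2=cams.snapshot("top")
a=cv2.resize(s["pixels"][165:285,230:370,::-1],None,fx=3,fy=3,interpolation=cv2.INTER_CUBIC)
b=cv2.resize(s2["pixels"][165:285,210:380,::-1],None,fx=2.4,fy=2.4,interpolation=cv2.INTER_CUBIC)
im=np.zeros((360,420+408,3),np.uint8); im[:,:420]=a; im[:288,420:]=b
cv2.imwrite("pics/c3.png",im[:,:800]); print(robot.get_time(),np.round(robot.get_qpos(),2),robot.get_gripper_width(),np.round(F(),1))
print("slot scene",w2px(s,W(-52,78,47)),"lug exp top",w2px(s2,W(-70,34,67)))
E
```

```text
[-14.8  -6.5  -1. ]
[-4.8 -2.2 -2.6]
29.2083 [ 0.43  0.45  1.63 -0.    1.06 -1.01] 0.5941599991650747 [ 0.5  0.1 -0.2]
slot scene [np.float64(284.90338196306465), np.float64(204.99169115359544)] lug exp top [np.float64(306.12576547461515), np.float64(224.64145265169853)]
```

View pics/c3.png

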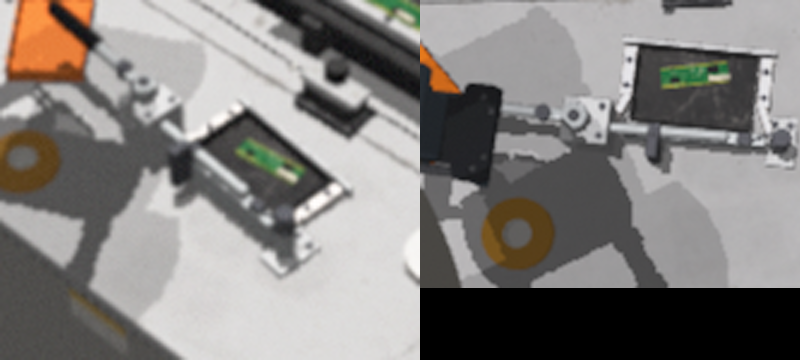

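In both halves the gate stays shut by itself across the mouth: bar (615,130) to (780,140) on the right, with the bolt in the keeper and the lug at (653,140). The tray is home and the board is in it. Now the handle.

```bash
cat >> h.py <<'E'
def H(phi,c=0,off=25,z=60):
    v=lambda a:np.array([np.sin(a),np.cos(a)]); a=phi+c
    return W(*(np.array([-52,110])+30*v(phi)+85*v(a)+off*np.array([-np.cos(a),np.sin(a)])),z), down(np.pi-a+TH)
E
python3 - <<'E'
from h import *
f0=F()
p,o=H(0,0,46); robot.movel(p,150,o); print(np.round(F()-f0,1),robot.get_time())
def step(phi,c,off,v):
    p,o=H(phi,c,off); robot.movel(p,v,o); a=phi+c; f=F()-f0
    n=f[:2]@[-np.cos(a),np.sin(a)]; print(round(phi,2),round(c,2),off,round(n,1),np.round(f,1)); return n
step(0,0,30,60); step(0,0,25,40)
for phi in np.arange(.08,.57,.08):
    if step(phi,0,25,50)>12: break
while phi<0.66:
    phi+=.03
    if step(phi,0,25,30)>5.5: break
print(robot.get_time())
E
```

```text
[-1.3 -0.1 -0.1] 29.9583
0 0 30 0.9 [-0.9 -1.2 -0.2]
0 0 25 0.2 [-0.2  0.1  0.9]
0.08 0 25 1.2 [-1.2 -0.2  1. ]
0.16 0 25 0.7 [-0.7 -0.1 -0. ]
0.24 0 25 0.3 [-0.5 -0.7 -0. ]
0.32 0 25 0.1 [-0.2 -0.3 -0.1]
0.4 0 25 0.9 [-0.8  0.3 -0.1]
0.48 0 25 0.4 [-0.5 -0.2 -0.2]
0.56 0 25 -0.3 [-0.1 -0.7  0.1]
0.59 0 25 0.4 [-0.4  0.1  0. ]
0.62 0 25 1.4 [-2.2 -0.7  0.8]
0.65 0 25 7.2 [-5.5  4.6  0.8]
33.8417
```

```bash
python3 - <<'E'
from h import *
import cv2
c=0
while c<0.36:
    c+=.02; p,o=H(.65,c); robot.movel(p,30,o); a=.65+c; f=F(); n=f[:2]@[-np.cos(a),np.sin(a)]; print(round(c,2),round(n,1),np.round(f[2],1))
    if n>15: break
s=cams.snapshot("top"); b=s["pixels"][145:265,180:360,::-1]
cv2.imwrite("pics/c4.png",cv2.resize(b,None,fx=4,fy=4,interpolation=cv2.INTER_CUBIC)); print(robot.get_time())
E
```

```text
0.02 6.8 1.0
0.04 6.7 0.1
0.06 6.5 0.2
0.08 7.2 -0.0
0.1 7.3 0.5
0.12 7.4 0.8
0.14 6.7 1.3
0.16 5.7 1.4
0.18 8.0 -0.3
0.2 7.7 -0.3
0.22 7.6 -0.1
0.24 7.6 0.5
0.26 7.0 1.3
0.28 10.5 1.0
0.3 14.5 1.1
0.32 18.3 0.7
37.8917
```

View pics/c4.png

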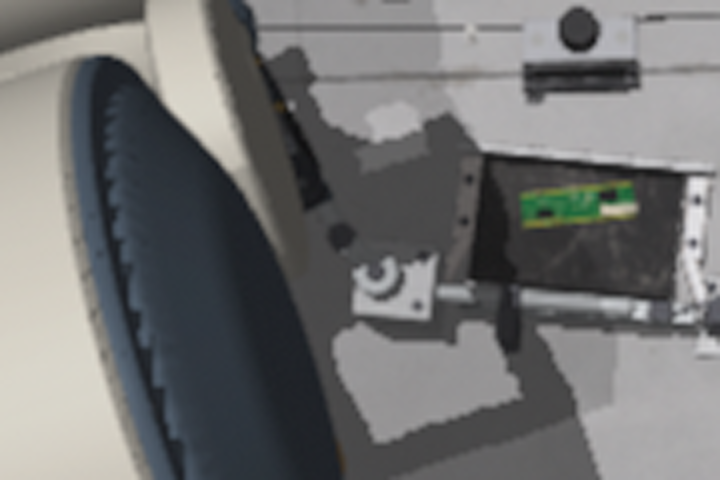

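The handle is broken over: the pivot at (340,237) and the grip at (300,160) bend to the right of the screw at (378,278). The force plateaued at about 7 N and then met the end stop. I'll release the handle, clear it and verify.

```bash
python3 - <<'E'
from h import *
import cv2
for c in (.2,.1,0): p,o=H(.65,c); robot.movel(p,60,o)
print(np.round(F(),1))
robot.movel(H(.65,0,70)[0],120); print(np.round(F(),1))
p=robot.get_tool_pos(); robot.movel([p[0],p[1],220],200)
robot.set_joints([1.216,0.494,1.345,0,1.302,-0.096])
s=cams.snapshot("top"); b=s["pixels"][145:285,180:380,::-1]
cv2.imwrite("pics/c5.png",cv2.resize(b,None,fx=4,fy=4,interpolation=cv2.INTER_CUBIC)); print(robot.get_time())
E
```

```text
[-4.2  4.7  0.2]
[-0.1 -0.5 -0.2]
42.125
```

View pics/c5.png

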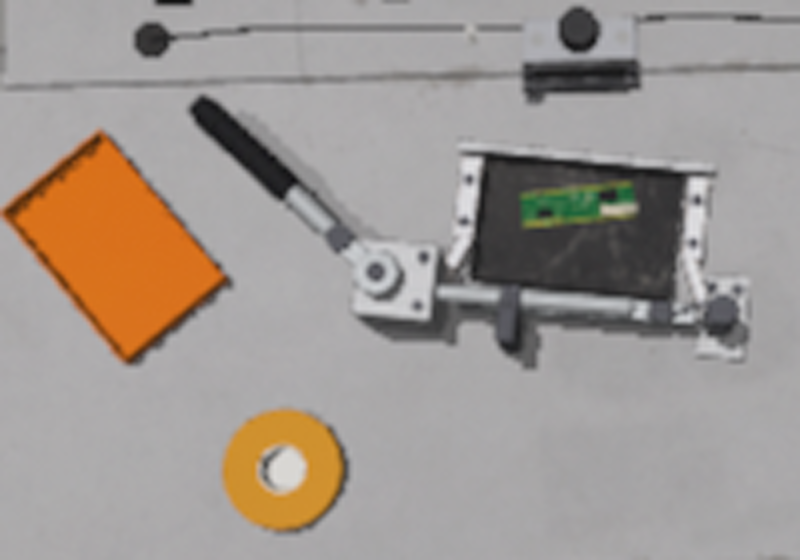

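The handle is straight again, running from (375,272) to (205,105) with the screw at its end. The gate is bolted shut from (440,293) to (720,312), the tray is home with its board, and the tape has not moved. I'll hand it in.

```bash
python3 -c "
from plant import robot
print(robot.job_done())"
```

```text
the job is handed in; nothing more can be done
None
```

The job is handed in at about 42 s: the tray is home with its board in it, the gate is bolted shut, the screw is at its end, and the handle broke over and is straight again.

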